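Put the pastry cutters away in their tin

ROBOT

A 7-joint arm with a two-finger parallel gripper is mounted at the origin on the work surface. World frame = base frame: x ahead of the robot, y to its left, z up, the work surface at z = 0. Lengths are in m, angles in degrees, forces in N, time in s.
With the tool pointing down it reaches from about 0.4 to 0.85 m from the base axis. Payload 6.9 kg.
Tool frame: the origin (TCP) lies midway between the tips of the shut fingers; the grasp point (between the pads) lies 19 mm behind it; z points along the fingers, y is the line along which they close (so a half turn about z gives the same grasp; the last joint's range is limited). The gripper opens to 85 mm and grips with 20 to 120 N. Pads are 22 mm wide; open, the fingers measure 114 mm over their backs; the gripper's body (76 mm by 85 mm) begins 54 mm behind the grasp point. The pads swing forward as they close: fully open they stand 13 mm farther back than shut.
Start: joints at [-60.247, 29.078, -13.613, 85.955, 7.202, 65.827, -8.869], TCP at [0.251, 0.572, 0.231] pointing down, gripper open.
Joint ranges: [-176.47, 176.47], [-13.61, 117.27], [-81.72, 77.17], [0.22, 143.17], [-87.28, 267.28], [10, 112.55], [-165.47, 165.47]. Speed limits (degrees/s): [136.94, 136.94, 180, 180, 180, 180, 180].

INTERFACE

Orientations are given as a 3x3 rotation matrix whose columns are the frame's x, y, z axes.
In Python, from cell import monitor, read_camera, get_calibration, ticket, finder gives the robot as it stands. The module is installed in compiled form; this text tells all that it offers.
- The arm moves only by the tool jog_arm, never from a script. Its argument "deltas" is a list of rows, each a list of 7 numbers: the shift along the world's x, y, z in m, then the turn, a rotation vector about the world's x, y, z in rad, then the finger opening in m, from 0 to 0.0854. In form: [[dx, dy, dz, ax, ay, az, gripper], ...]. A call has exactly 8 rows; each row is the pose to reach, as a shift and turn from the pose commanded when the call began; what a row does not reach only later rows make up. A row lasts 1/12 s, in which the tool goes at most 41.7 mm and 7.16 degrees, less where a joint would pass 70% of its speed; a pose out of reach is approached as far as the arm can. A call with a gripper value outside its range is refused whole. The fingers move at their own pace and stop on an object; the grip force is fixed at half the most. Time passes only in rows, so rows that repeat a pose let the fingers close, or fill a call up. It gives the time, the measured TCP pose, the force, the opening and the grip force at its end, in the units of the state.
- monitor.read_state(): the state, without advancing time (a new reading comes with each control period).
- read_camera(name): name is "side" or "top"; returns the picture (420x560x3 uint8, red, green, blue); there is no depth.
- get_calibration(name): a dict with "fov_y" (degrees; the focal length in pixels is half the picture's height over the tangent of half this angle, whatever the lens; pixels are square), "cx", "cy" (the principal point, pixels), "extrinsics" (4x4, takes a point from world to camera coordinates). Camera axes: x right, y down, z forward; pixel columns grow to the right and rows downward; lengths in m; the calibration is good to about 2 mm. A picture is of the moment at which its call begins. get_calibration takes no time and is no camera call.
- ticket.job_done(): hands the job in; it is judged then, once.
Trained networks look in the newest picture that a camera, given by its name, has taken for a name from the list of things; names that differ only in an ending like _2 or _b are one class to them, and where a whole thing is asked for, a point or a joint stands for the part that bears it (a point fixed in the world has none). Each returns a list of dicts, best first, with "confidence" (0 to 1); they miss things now and then, are a little off and sometimes report something else, mostly with a low value. They report only what shows in the picture. A call takes as long as a camera call. They do not tell look-alikes from the thing itself.
- finder.recognise(camera, label): "bbox" ([left, top, right, bottom] in pixels, round what is visible of it).
- finder.silhouettes(camera, label): "pixels" (420x560 bool, what is visible of it) and "bbox" ([left, top, right, bottom] in pixels, round what is visible of it).
The state is a dict: "clock": time; "joint_positions": joint angles; "joint_velocities": joint speeds; "tau": joint torques, N m; "ee_pos": TCP position; "orientation": TCP orientation; "ft_force": force on the tool from outside, world axes, zero at the start; "torque": the same for the moment, N m; "finger_gap": finger opening in m; "finger_force": force on a finger pad.
Only numpy, scipy, OpenCV 4.12 (cv2) and the standard library are available. Lean on these libraries where they do the work, as an engineer would, in place of code of your own. Each camera call takes 0.05 s, during which the arm holds its last target. There are 200 camera calls.

TASK

Put the four plain round pastry cutters away in their tin: nest them upright on the floor of the tin's shallow base, in the middle, starting with the smallest and standing each larger one over the ones already there, then put the tall cover over them so that it sits fully down inside the base's rim. Set each piece down rather than letting it drop, and leave the square cutter and the flour dredger where they are.

Things in the scene. Friction and masses are not known exactly. Their poses are not given: they have to be found in the camera images.
- cutter_a_center (a point): The smallest of 4 round steel pastry cutters, 50 mm high, 45 g: ring 40 mm outside (bead at its top +2), 30 mm high, wall 2, open below; strap handle over the top. Point: on the axis half-way up; z up, x along the strap. Strap: flat, top 50 mm over the ring's lower edge, 24 long (x), 16 wide (y), 6 deep, open beneath but for a leg at each end; pinch it across y.
- cutter_b_center (a point): The second smallest of 4 round steel pastry cutters, 63 mm high, 65 g: ring 58 mm outside (bead at its top +2), 34 mm high, wall 2, open below; strap handle over the top. Point: on the axis half-way up; z up, x along the strap. Strap: flat, top 63 mm over the ring's lower edge, 42 long (x), 16 wide (y), 6 deep, open beneath but for a leg at each end; pinch it across y. Nested, it is 13 mm above the next smaller strap (7 mm gap); rings have 5 mm play all round.
- cutter_c_center (a point): The third of 4 round steel pastry cutters, 76 mm high, 85 g: ring 76 mm outside (bead at its top +2), 38 mm high, wall 2, open below; strap handle over the top. Point: on the axis half-way up; z up, x along the strap. Strap: flat, top 76 mm over the ring's lower edge, 60 long (x), 16 wide (y), 6 deep, open beneath but for a leg at each end; pinch it across y. Nested, it is 13 mm above the next smaller strap (7 mm gap); rings have 5 mm play all round.
- cutter_d_center (a point): The largest of 4 round steel pastry cutters, 89 mm high, 110 g: ring 94 mm outside (bead at its top +2), 42 mm high, wall 2, open below; strap handle over the top. Point: on the axis half-way up; z up, x along the strap. Strap: flat, top 89 mm over the ring's lower edge, 78 long (x), 16 wide (y), 6 deep, open beneath but for a leg at each end; pinch it across y. Nested, it is 13 mm above the next smaller strap (7 mm gap); rings have 5 mm play all round.
- tin_base_floor (a point): The cutter tin's base: a loose shallow round stainless dish standing on the bench, 138 mm outside, 134 mm inside diameter, 12 mm high, floor 3 mm thick, 0.35 kg. The point is the centre of its floor's upper face, 3 mm above the bench; z up.
- tin_cover_center (a point): The tin's tall steel cover, standing open side down, 190 g: 118 mm outside, 114 inside, flat top 100 mm up (97 clear inside), 125 mm high with its black knob. Knob: on the axis, round, 26 mm diameter, from 106 to 125 mm above the lower edge, on a thinner neck. Point: on the axis half-way up, 62.5 mm above the lower edge; z up. Play all round: 8 mm inside the base's rim, 9 mm over the largest cutter.
- square_cutter_center (a point): A square pastry cutter, not part of the set and to be left alone: 50 mm square, ring 32 mm high, with the same kind of strap handle, 56 mm high in all. The point is on its axis half-way up, 28 mm above the bench.
- dredger_center (a point): A flour dredger (aluminium shaker with a pierced top and a wire side handle along its x), to be left alone: 69 mm diameter, 98 mm high, its handle reaches 58 mm from the axis. The point is on its axis half-way up, 49 mm above the bench.
Not all that is in view belongs to the job. What is shaped like the part that bears cutter_a_center but orange is not meant.

How it is judged:
By the outcome, as a careful person would: the job done as asked, in the order asked, and still so for the second after the job is handed in, with the robot touching nothing.
It also fails if it takes over 134 s, if anything falls off the work surface, if the arm or the gripper's body presses on something with over 40 N, if the wrist force passes 120 N, or if a joint passes its speed limit or range.

## Working session

There is one attempt and no reset: what is moved stays moved. The work goes in short steps, Python scripts to look and compute and a tool call to move; the robot and the scene stay as the last step left them, time stands still between calls to the robot, and variables do not carry over. Pictures are saved under pics/ and viewed, at most 14 in all, crops included, and the job is handed in when it is done.

Besides the shell and the picture viewer there is one more tool, called after ">>>" as a command line: name --pt "numbers of a row" for each row, then --argument value for the rest. jog_arm: Moves the arm, as the interface text tells. Its arguments: {"type":"object","properties":{"deltas":{"type":"array"}},"required":["deltas"]}

```bash
mkdir -p pics; ls; cat > h.py <<'E'
import numpy as np, cv2
from cell import monitor, read_camera, get_calibration, ticket, finder
def cam(n):
    c=get_calibration(n); f=210/np.tan(np.radians(c["fov_y"]/2))
    return f,c["cx"],c["cy"],np.array(c["extrinsics"])
def proj(n,P):
    f,cx,cy,E=cam(n); p=np.c_[np.atleast_2d(P),np.ones(len(np.atleast_2d(P)))]@E.T
    return np.c_[f*p[:,0]/p[:,2]+cx,f*p[:,1]/p[:,2]+cy]
def back(n,u,v,z):
    f,cx,cy,E=cam(n); R=E[:3,:3];t=E[:3,3]; o=-R.T@t; d=R.T@np.array([(u-cx)/f,(v-cy)/f,1]); return o+d*(z-o[2])/d[2]
def shot(n,fn=None):
    i=read_camera(n)
    if fn: cv2.imwrite("pics/"+fn,cv2.cvtColor(i,cv2.COLOR_RGB2BGR))
    return i
def st():
    s=monitor.read_state(); print({k:np.round(s[k],4).tolist() for k in("clock","ee_pos","joint_positions","ft_force","finger_gap","finger_force")}); print(np.round(s["orientation"],3).tolist())
E
python3 - <<'E'
from h import *
st()
for n in("top","side"):
    shot(n,n+"0.png"); f,cx,cy,X=cam(n); print(n,f,cx,cy,(-X[:3,:3].T@X[:3,3]).round(3),X[:3,:3].round(2).tolist(),[k for k in get_calibration(n)])
    for l in ("cutter_a_center","cutter_b_center","cutter_d_center","tin_base_floor","tin_cover_center","square_cutter_center","dredger_center"):
        for d in finder.recognise(n,l): print(n,l,np.round(d["bbox"]).tolist(),round(d["confidence"],2))
st()
E
```

```text
pics
{'clock': 0.0, 'ee_pos': [0.2512, 0.5718, 0.2304], 'joint_positions': [-60.2461, 29.1255, -13.6091, 86.0067, 7.2017, 65.8264, -8.8701], 'ft_force': [-0.0532, 0.4042, -0.226], 'finger_gap': 0.0855, 'finger_force': 0.0}
[[-0.916, 0.402, -0.001], [0.402, 0.916, -0.002], [-0.0, -0.002, -1.0]]
top 518.8547693885776 280.33250814723743 209.38313095918878 [ 0.425 -0.037  1.209] [[0.01, -1.0, -0.01], [-1.0, -0.01, -0.07], [0.07, 0.01, -1.0]] ['fov_y', 'cx', 'cy', 'extrinsics']
top cutter_a_center [393.0, 268.0, 404.0, 287.0] 0.81
top cutter_a_center [354.0, 231.0, 374.0, 250.0] 0.66
top cutter_a_center [304.0, 229.0, 318.0, 246.0] 0.59
top cutter_a_center [424.0, 205.0, 440.0, 221.0] 0.53
top cutter_a_center [393.0, 231.0, 411.0, 247.0] 0.5
top cutter_b_center [378.0, 159.0, 409.0, 184.0] 0.69
top cutter_d_center [291.0, 134.0, 336.0, 176.0] 0.77
top tin_base_floor [199.0, 203.0, 255.0, 264.0] 0.59
top tin_cover_center [95.0, 210.0, 161.0, 269.0] 0.63
top square_cutter_center [303.0, 224.0, 324.0, 246.0] 0.67
top square_cutter_center [95.0, 213.0, 160.0, 269.0] 0.62
top dredger_center [2
[... 408 characters left out ...]
, 356.0, 325.0, 386.0] 0.56
side cutter_b_center [389.0, 274.0, 424.0, 311.0] 0.71
side cutter_d_center [331.0, 189.0, 380.0, 247.0] 0.97
side tin_base_floor [196.0, 183.0, 264.0, 236.0] 0.59
side tin_base_floor [270.0, 249.0, 301.0, 284.0] 0.25
side tin_cover_center [140.0, 112.0, 203.0, 179.0] 0.74
side square_cutter_center [265.0, 250.0, 298.0, 285.0] 0.92
side dredger_center [261.0, 136.0, 297.0, 186.0] 0.83
{'clock': 0.8, 'ee_pos': [0.2513, 0.5722, 0.2313], 'joint_positions': [-60.2458, 29.0779, -13.6145, 85.9554, 7.2016, 65.8283, -8.8717], 'ft_force': [-0.4534, -0.8001, -0.4915], 'finger_gap': 0.0853, 'finger_force': 0.0}
[[-0.916, 0.402, -0.0], [0.402, 0.916, -0.0], [0.0, -0.0, -1.0]]
```

View pics/top0.png

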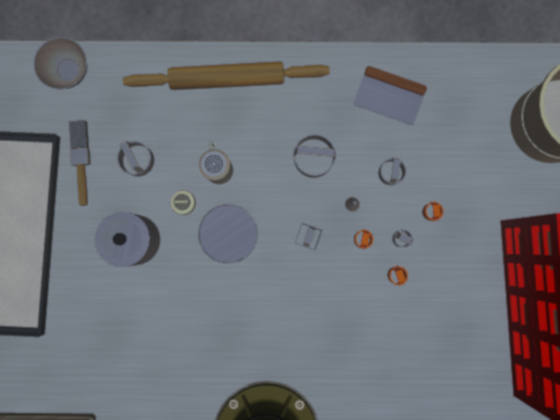

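View pics/side0.png

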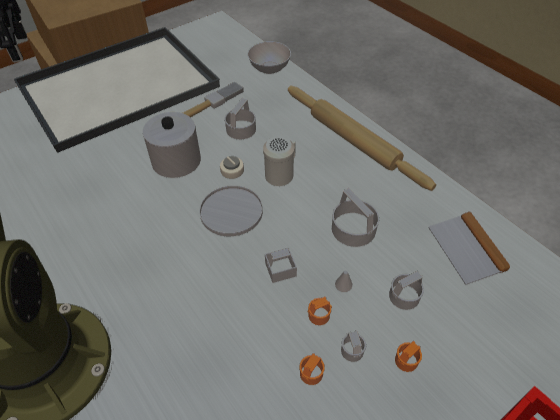

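The top picture shows: base at (228,234), cover (122,239), grey A (402,239) among orange ones, B (392,171), C (136,158), D (314,156), square (308,236), dredger (215,163). The side picture agrees: A (353,346), B (407,290), C (240,122), D (355,220), base (231,210), cover (172,145). Next I fit the models to the silhouettes.

```bash
cat > fit.py <<'E'
from h import *
from scipy.optimize import minimize
S=4
G={'a':(.040,.030,.050,.024),'b':(.058,.034,.063,.042),'c':(.076,.038,.076,.060),'d':(.094,.042,.089,.078)}
T=np.linspace(0,2*np.pi,48,endpoint=False)
def model(n,k,x,y,th,z0=0):
    m=np.zeros((420*S,560*S),np.uint8); o=lambda P:np.round((proj(n,P)+.5)*S-.5).astype(np.int32)
    def circ(r,z): return np.c_[x+r*np.cos(T),y+r*np.sin(T),T*0+z+z0]
    def hull(P,v=255,t=None):
        t=m if t is None else t; cv2.fillConvexPoly(t,cv2.convexHull(o(P)),v)
    if k=='base': hull(np.r_[circ(.069,0),circ(.069,.012)]); return m
    if k=='cover':
        hull(np.r_[circ(.059,0),circ(.059,.1)]); hull(np.r_[circ(.013,.106),circ(.013,.125)]); hull(np.r_[circ(.008,.1),circ(.008,.106)]); return m
    D,h,H,L=G[k]; hull(np.r_[circ(D/2,0),circ(D/2,h)]); hull(circ(D/2+.001,h))
    a=np.zeros_like(m);b=np.zeros_like(m);hull(circ(D/2-.002,0),255,a);hull(circ(D/2-.002,h),255,b);m[(a&b)>0]=0
    c,s=np.cos(th),np.sin(th)
    def box(x0,x1,w,za,zb):
        P=np.array([[i,j,q] for i in(x0,x1) for j in(-w,w) for q in(za,zb)]); hull(np.c_[x+c*P[:,0]-s*P[:,1],y+s*P[:,0]+c*P[:,1],P[:,2]+z0])
    box(-L/2,L/2,.008,H-.006,H)
    for e in(-1,1): box(e*L/2,e*(L/2-.003),.008,h,H)
    return m
def bl(m): return cv2.GaussianBlur(m.astype(np.float32)/255,(0,0),S*.8)
def pick(n,label,uv,rad=14):
    B=None
    for d in finder.silhouettes(n,label):
        b=np.array(d["bbox"]); c=(b[:2]+b[2:])/2
        if np.hypot(*(c-uv))<rad and (B is None or d["confidence"]>B["confidence"]): B=d
    return B
def fit(k,obs,x,y,z0=0,ths=np.arange(0,180,22.5)):
    t={n:bl(cv2.resize(p.astype(np.uint8)*255,None,fx=S,fy=S,interpolation=cv2.INTER_NEAREST)) for n,p in obs.items()}
    def cost(q): return sum(((bl(model(n,k,q[0]/100,q[1]/100,q[2],z0))-t[n])**2).sum()/t[n].sum() for n in obs)
    if k in('base','cover'): ths=[0]
    c=min(([cost((x*100,y*100,np.radians(a))),a] for a in ths))
    q0=np.array([x*100,y*100,np.radians(c[1])])
    r=minimize(cost,q0,method='Nelder-Mead',options=dict(initial_simplex=q0+np.array([[0,0,0],[.8,0,0],[0,.8,0],[0,0,.3]]),xatol=.01,fatol=1e-4,maxiter=80))
    return r.x[0]/100,r.x[1]/100,np.degrees(r.x[2]),r.fun
E
cat > m1.py <<'E'
from fit import *
C={'a':((402,239),(353,346)),'b':((392,171),(407,290)),'c':((136,158),(240,120)),'d':((314,156),(355,218)),'base':((228,234),(231,210)),'cover':((122,239),(172,145))}
im={n:shot(n) for n in("top","side")}; big={n:cv2.resize(i,None,fx=S,fy=S) for n,i in im.items()}
res={}
for k,uv in C.items():
    lab={'base':'tin_base_floor','cover':'tin_cover_center'}.get(k,f'cutter_{k}_center')
    obs={}
    for n,p in zip(("top","side"),uv):
        d=pick(n,lab,p)
        for alt in 'abcd':
            if d is None and k in 'abcd': d=pick(n,f'cutter_{alt}_center',p)
        if d is None: print("none",k,n)
        else: obs[n]=d["pixels"]
    x,y,_=back("top",*uv[0],.02)
    for s in [list(obs)]+[[n] for n in obs]:
        r=fit(k,{n:obs[n] for n in s},x,y); print(k,s,np.round(r,4))
        if len(s)==len(obs): res[k]=r
    for n in big:
        cs,_=cv2.findContours(model(n,k,*res[k][:3]*np.array([1,1,np.pi/180])),cv2.RETR_LIST,cv2.CHAIN_APPROX_NONE); cv2.drawContours(big[n],cs,-1,(0,255,0),1)
def crop(n,u,v,w=27):return cv2.resize(big[n][(v-w)*S:(v+w)*S,(u-w)*S:(u+w)*S],(260,260))
o=np.vstack([np.hstack([crop(n,*C[k][i]) for k in 'abc' if 1]) for i,n in enumerate(big)])
cv2.imwrite("pics/o1.png",o[...,::-1])
o=np.vstack([np.hstack([crop(n,*C[k][i],38) for k in ('d','base','cover')]) for i,n in enumerate(big)])
cv2.imwrite("pics/o2.png",o[...,::-1])
E
time python3 m1.py
```

```text
a ['top', 'side'] [ 0.4493 -0.3073 62.8255  0.194 ]
a ['top'] [ 0.4487 -0.3096 48.8171  0.0856]
a ['side'] [ 4.4920e-01 -3.0630e-01  6.6737e+01  5.5100e-02]
b ['top', 'side'] [ 0.6027 -0.2862 -5.9883  0.1773]
b ['top'] [ 0.6031 -0.287   0.7284  0.0892]
b ['side'] [ 6.037000e-01 -2.847000e-01  1.661308e+02  4.510000e-02]
c ['top', 'side'] [ 0.6294  0.3067 24.9668  0.1736]
c ['top'] [ 0.6297  0.3058 25.4139  0.1071]
c ['side'] [6.29300e-01 3.10200e-01 2.35861e+01 1.83000e-02]
d ['top', 'side'] [ 0.6372 -0.1061 87.3448  0.1334]
d ['top'] [ 6.37700e-01 -1.06800e-01  8.72497e+01  8.20000e-02]
d ['side'] [ 6.3750e-01 -1.0380e-01  9.0243e+01  2.2200e-02]
base ['top', 'side'] [ 0.4575  0.0936 -9.2166  0.0238]
base ['top'] [0.458  0.0918 3.8837 0.0061]
base ['side'] [ 4.5750e-01  9.5800e-02 -5.9056e+00  3.1000e-03]
cover ['top', 'side'] [ 0.442   0.3101 24.6524  0.0327]
cover ['top'] [4.4270e-01 3.0890e-01 2.5728e+01 1.4300e-02]
cover ['side'] [4.41400e-01 3.12800e-01 1.66221e+01 9.00000e-03]
real	2m55.012s
user	2m6.138s
sys	0m31.847s
```

View pics/o1.png

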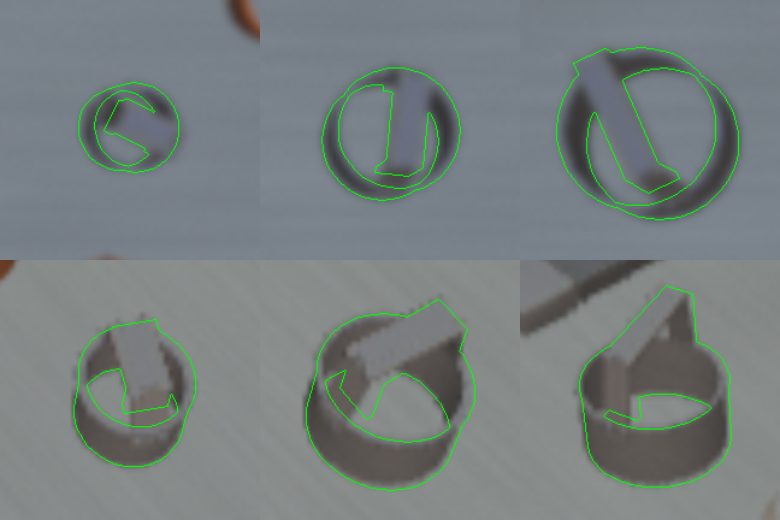

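View pics/o2.png

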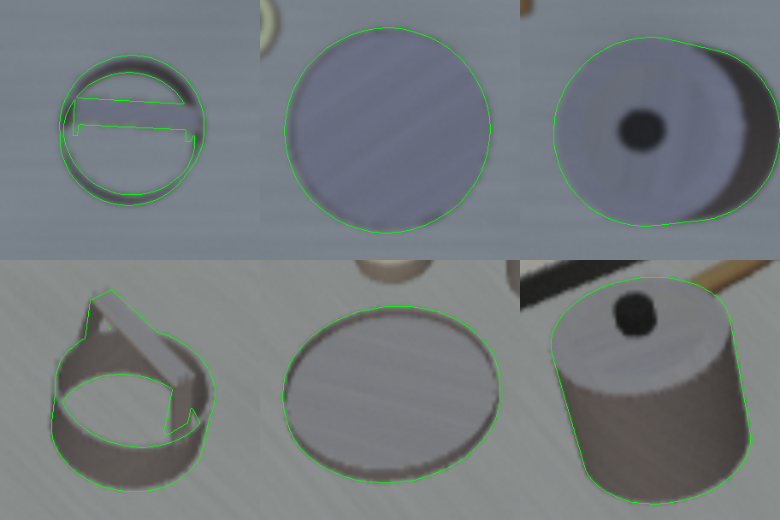

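The models overlay all six pieces well in both views. There is a consistent y difference of about 3 mm between the cameras, so I use the joint fit. I'm setting out for A now.

>>> jog_arm --pt "0.01 -0.02 0.005 0 0 -0.08 0.045" --pt "0.03 -0.055 0.01 0 0 -0.18 0.045" --pt "0.05 -0.095 0.02 0 0 -0.3 0.045" --pt "0.07 -0.135 0.02 0 0 -0.42 0.045" --pt "0.09 -0.17 0.02 0 0 -0.54 0.045" --pt "0.11 -0.21 0.02 0 0 -0.66 0.045" --pt "0.13 -0.25 0.02 0 0 -0.78 0.045" --pt "0.15 -0.29 0.02 0 0 -0.9 0.045"

```text
clock: 2.17
ee_pos: [0.3952, 0.2937, 0.2517]
orientation: [[-0.248, 0.969, 0.001], [0.969, 0.248, 0.001], [0.001, 0.001, -1.0]]
ft_force: [0.5, 0.1, -0.2]
finger_gap: 0.045
finger_force: 0.0
```

>>> jog_arm --pt "0.01 -0.04 0 0 0 -0.12 0.045" --pt "0.02 -0.08 0 0 0 -0.23 0.045" --pt "0.03 -0.12 0 0 0 -0.34 0.045" --pt "0.04 -0.155 0 0 0 -0.44 0.045" --pt "0.05 -0.19 0 0 0 -0.54 0.045" --pt "0.06 -0.23 0 0 0 -0.63 0.045" --pt "0.065 -0.27 0 0 0 -0.69 0.045" --pt "0.07 -0.3 0 0 0 -0.69 0.045"

```text
clock: 2.83
ee_pos: [0.4647, -0.008, 0.2517]
orientation: [[0.425, 0.905, 0.001], [0.905, -0.425, -0.001], [-0.0, 0.001, -1.0]]
ft_force: [1.0, -0.5, -0.2]
finger_gap: 0.0453
finger_force: 0.0
```

>>> jog_arm --pt "0 -0.04 0 0 0 0 0.045" --pt "-0.005 -0.08 0 0 0 0 0.045" --pt "-0.01 -0.12 -0.02 0 0 0 0.045" --pt "-0.015 -0.16 -0.04 0 0 0 0.045" --pt "-0.02 -0.2 -0.07 0 0 0 0.045" --pt "-0.02 -0.24 -0.1 0 0 0 0.045" --pt "-0.021 -0.27 -0.12 0 0 0 0.045" --pt "-0.021 -0.287 -0.14 0 0 0 0.045"

```text
clock: 3.5
ee_pos: [0.4438, -0.2926, 0.1124]
orientation: [[0.42, 0.907, 0.002], [0.907, -0.42, -0.001], [-0.001, 0.002, -1.0]]
ft_force: [1.2, 0.3, 1.1]
finger_gap: 0.045
finger_force: 0.0
```

```bash
cat > look.py <<'E'
import sys
from h import *
# usage: fn x y z ; crops both cams around the world point, draws TCP projection marker
fn,P=sys.argv[1],np.array([float(v) for v in sys.argv[2:5]]); w=int(sys.argv[5]) if len(sys.argv)>5 else 45
s=monitor.read_state(); o=[]
for n in("top","side"):
    i=read_camera(n)[...,::-1]; i=cv2.copyMakeBorder(i,w,w,w,w,cv2.BORDER_CONSTANT)
    u,v=proj(n,P)[0].round().astype(int)
    o.append(cv2.resize(i[v:v+2*w,u:u+2*w],(400,400),interpolation=cv2.INTER_CUBIC)); print(n,u,v,proj(n,s["ee_pos"]).round(1))
cv2.imwrite("pics/"+fn,np.hstack(o)); st()
E
python3 look.py l1.png .4493 -.3073 .05
```

```text
top 404 238 [[404.4 239.8]]
side 355 338 [[350.6 315.6]]
{'clock': 3.6, 'ee_pos': [0.4405, -0.2945, 0.1089], 'joint_positions': [17.7596, 29.8565, 19.8276, 109.7177, -14.0175, 43.0312, 20.3034], 'ft_force': [-0.9784, 1.1375, -0.7108], 'finger_gap': 0.045, 'finger_force': 0.0}
[[0.426, 0.905, -0.006], [0.905, -0.426, -0.0], [-0.003, -0.005, -1.0]]
```

View pics/l1.png

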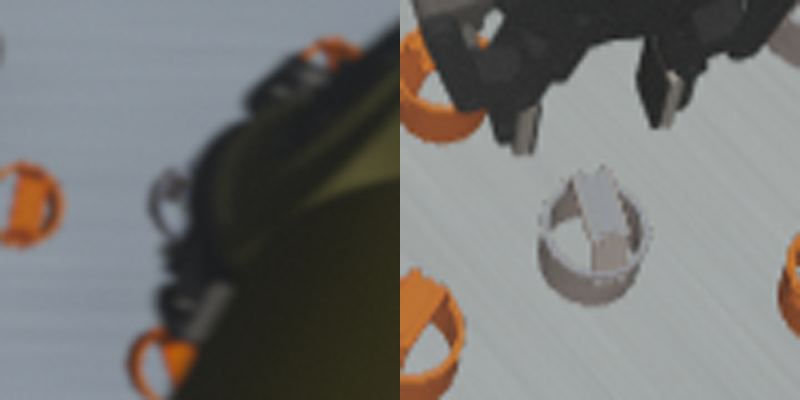

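The left crop shows the gripper hiding A in the top view. The right crop shows both fingers above A's strap (side view, around (600,190)), closing across it. I'll let the arm settle while I lower it slightly.

>>> jog_arm --pt "0 0 -0.01 0 0 0 0.045" --pt "0 0 -0.02 0 0 0 0.045" --pt "0 0 -0.03 0 0 0 0.045" --pt "0 0 -0.03 0 0 0 0.045" --pt "0 0 -0.03 0 0 0 0.045" --pt "0 0 -0.03 0 0 0 0.045" --pt "0 0 -0.03 0 0 0 0.045" --pt "0 0 -0.03 0 0 0 0.045"

```text
clock: 4.27
ee_pos: [0.4441, -0.2899, 0.0833]
orientation: [[0.419, 0.908, 0.001], [0.908, -0.419, -0.001], [-0.0, 0.001, -1.0]]
ft_force: [-0.3, -0.2, -0.1]
finger_gap: 0.0449
finger_force: 0.0
```

```bash
python3 look.py l2.png .4493 -.3073 .05 30
```

```text
top 404 238 [[400.1 239.9]]
side 355 338 [[347.9 322.9]]
{'clock': 4.3667, 'ee_pos': [0.4439, -0.29, 0.0831], 'joint_positions': [18.2558, 31.7493, 18.4984, 111.4401, -15.3535, 39.1259, 21.3551], 'ft_force': [-0.1124, 0.1177, 0.1768], 'finger_gap': 0.045, 'finger_force': 0.0}
[[0.419, 0.908, 0.001], [0.908, -0.419, -0.0], [0.0, 0.001, -1.0]]
```

View pics/l2.png

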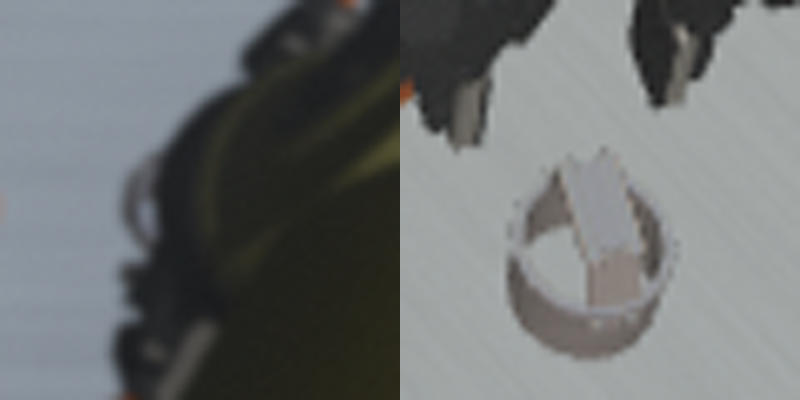

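The fingers straddle the strap (side crop: strap at (600,200), finger tips at (467,148) and (672,105)). The last move was cut short by the speed limit, so the remaining shift is (+5,-17,-42) mm.

>>> jog_arm --pt "0.002 -0.007 0 0 0 0 0.045" --pt "0.005 -0.017 0 0 0 0 0.045" --pt "0.005 -0.017 -0.01 0 0 0 0.045" --pt "0.005 -0.017 -0.02 0 0 0 0.045" --pt "0.005 -0.017 -0.03 0 0 0 0.045" --pt "0.005 -0.017 -0.038 0 0 0 0.045" --pt "0.005 -0.017 -0.042 0 0 0 0.045" --pt "0.005 -0.017 -0.042 0 0 0 0.045"

```text
clock: 5.03
ee_pos: [0.4479, -0.3062, 0.0392]
orientation: [[0.419, 0.908, -0.002], [0.908, -0.419, 0.002], [0.0, -0.003, -1.0]]
ft_force: [-0.5, -0.1, -0.3]
finger_gap: 0.0453
finger_force: 0.0
```

>>> jog_arm --pt "0 0 0 0 0 0 0.03" --pt "0 0 0 0 0 0 0.02" --pt "0 0 0 0 0 0 0.01" --pt "0 0 0 0 0 0 0.005" --pt "0 0 0 0 0 0 0.005" --pt "0 0 0 0 0 0 0.005" --pt "0 0 0 0 0 0 0.005" --pt "0 0 0 0 0 0 0.005"

```text
clock: 5.7
ee_pos: [0.449, -0.3071, 0.0412]
orientation: [[0.42, 0.908, 0.001], [0.908, -0.42, -0.0], [-0.0, 0.001, -1.0]]
ft_force: [0.2, 0.2, 6.5]
finger_gap: 0.0136
finger_force: 59.2
```

>>> jog_arm --pt "0 0 0.003 0 0 0 0.005" --pt "0 0 0.01 0 0 0 0.005" --pt "0 0 0.02 0 0 0 0.005" --pt "0 0 0.035 0 0 0 0.005" --pt "0 0 0.05 0 0 0 0.005" --pt "0 0 0.06 0 0 0 0.005" --pt "0 0 0.07 0 0 0 0.005" --pt "0 0 0.07 0 0 0 0.005"

```text
clock: 6.37
ee_pos: [0.4495, -0.3076, 0.1129]
orientation: [[0.42, 0.908, 0.003], [0.908, -0.42, -0.002], [-0.0, 0.003, -1.0]]
ft_force: [0.3, 0.6, -0.4]
finger_gap: 0.0141
finger_force: 58.6
```

>>> jog_arm --pt "0 0.008 0.003 0 0 -0.02 0.005" --pt "0 0.025 0.008 0 0 -0.05 0.005" --pt "0 0.05 0.015 0 0 -0.08 0.005" --pt "0.001 0.08 0.02 0 0 -0.11 0.005" --pt "0.002 0.11 0.02 0 0 -0.14 0.005" --pt "0.003 0.14 0.02 0 0 -0.17 0.005" --pt "0.004 0.17 0.02 0 0 -0.2 0.005" --pt "0.004 0.2 0.02 0 0 -0.23 0.005"

```text
clock: 7.03
ee_pos: [0.4524, -0.1055, 0.1304]
orientation: [[0.617, 0.787, -0.0], [0.787, -0.617, 0.0], [-0.0, -0.0, -1.0]]
ft_force: [0.3, 0.2, -0.3]
finger_gap: 0.0137
finger_force: 58.6
```

>>> jog_arm --pt "0.001 0.03 0 0 0 -0.03 0.005" --pt "0.002 0.06 0 0 0 -0.06 0.005" --pt "0.002 0.09 0 0 0 -0.09 0.005" --pt "0.003 0.12 0 0 0 -0.12 0.005" --pt "0.004 0.15 0 0 0 -0.12 0.005" --pt "0.004 0.175 0 0 0 -0.12 0.005" --pt "0.004 0.192 0 0 0 -0.12 0.005" --pt "0.004 0.2 0 0 0 -0.12 0.005"

```text
clock: 7.7
ee_pos: [0.4562, 0.096, 0.1301]
orientation: [[0.703, 0.712, -0.001], [0.712, -0.703, 0.001], [-0.0, -0.001, -1.0]]
ft_force: [-0.5, -0.2, -0.5]
finger_gap: 0.0138
finger_force: 58.6
```

>>> jog_arm --pt "0 0 0 0 0 0 0.005" --pt "0 0 -0.005 0 0 0 0.005" --pt "0 0 -0.01 0 0 0 0.005" --pt "0 0 -0.02 0 0 0 0.005" --pt "0 0 -0.03 0 0 0 0.005" --pt "0 0 -0.035 0 0 0 0.005" --pt "0 0 -0.035 0 0 0 0.005" --pt "0 0 -0.035 0 0 0 0.005"

```text
clock: 8.37
ee_pos: [0.4566, 0.092, 0.0955]
orientation: [[0.707, 0.708, -0.001], [0.708, -0.707, -0.001], [-0.001, -0.0, -1.0]]
ft_force: [-0.1, 0.2, -0.1]
finger_gap: 0.014
finger_force: 58.6
```

```bash
python3 look.py l3.png .4575 .0936 .06 45
```

```text
top 224 233 [[223.1 232.8]]
side 229 193 [[227.5 182.3]]
{'clock': 8.4667, 'ee_pos': [0.457, 0.0925, 0.096], 'joint_positions': [-32.1272, 27.2399, 25.3847, 119.8965, -19.167, 36.685, -38.6019], 'ft_force': [0.2756, 0.9498, -1.2244], 'finger_gap': 0.0138, 'finger_force': 58.5853}
[[0.706, 0.708, 0.0], [0.708, -0.706, -0.0], [0.0, 0.0, -1.0]]
```

View pics/l3.png

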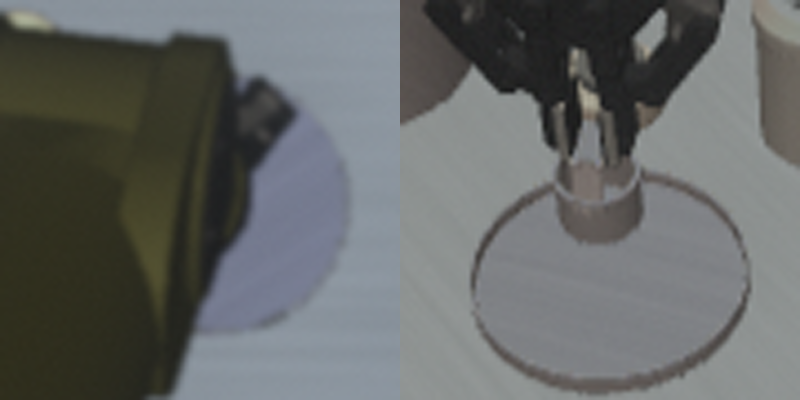

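A hangs upright over the base centre (side crop: ring at (598,200) above the dish centred at (610,285)). Lowering it now.

>>> jog_arm --pt "0 0.001 -0.008 0 0 0 0.005" --pt "0 0.001 -0.018 0 0 0 0.005" --pt "0 0.001 -0.028 0 0 0 0.005" --pt "0 0.001 -0.037 0 0 0 0.005" --pt "0 0.001 -0.043 0 0 0 0.005" --pt "0 0.001 -0.047 0 0 0 0.005" --pt "0 0.001 -0.049 0 0 0 0.005" --pt "0 0.001 -0.05 0 0 0 0.005"

```text
clock: 9.13
ee_pos: [0.4567, 0.094, 0.0454]
orientation: [[0.705, 0.709, -0.0], [0.709, -0.705, -0.0], [-0.0, -0.0, -1.0]]
ft_force: [0.6, 0.1, -0.2]
finger_gap: 0.014
finger_force: 58.6
```

>>> jog_arm --pt "0 0 -0.0005 0 0 0 0.005" --pt "0 0 -0.001 0 0 0 0.005" --pt "0 0 -0.0015 0 0 0 0.005" --pt "0 0 -0.002 0 0 0 0.005" --pt "0 0 -0.002 0 0 0 0.005" --pt "0 0 -0.002 0 0 0 0.005" --pt "0 0 -0.002 0 0 0 0.005" --pt "0 0 -0.002 0 0 0 0.005"

```text
clock: 9.8
ee_pos: [0.4569, 0.0941, 0.0442]
orientation: [[0.705, 0.709, 0.001], [0.709, -0.705, 0.0], [0.001, 0.0, -1.0]]
ft_force: [-0.4, -0.3, 6.5]
finger_gap: 0.0139
finger_force: 59.2
```

Contact at 6.5 N at the expected height. Releasing, then on to B.

>>> jog_arm --pt "0 0 0 0 0 0 0.02" --pt "0 0 0 0 0 0 0.03" --pt "0 0 0 0 0 0 0.04" --pt "0 0 0 0 0 0 0.045" --pt "0 0 0.005 0 0 0 0.045" --pt "0 0 0.02 0 0 0 0.045" --pt "0 0 0.04 0 0 0 0.045" --pt "0 0 0.065 0 0 0 0.045"

```text
clock: 10.47
ee_pos: [0.4558, 0.0937, 0.1088]
orientation: [[0.706, 0.709, -0.002], [0.709, -0.706, -0.001], [-0.002, -0.001, -1.0]]
ft_force: [-0.1, 0.6, 0.0]
finger_gap: 0.0449
finger_force: 0.0
```

>>> jog_arm --pt "0.01 -0.025 0.02 0 0 -0.1 0.045" --pt "0.02 -0.06 0.03 0 0 -0.2 0.045" --pt "0.03 -0.09 0.03 0 0 -0.3 0.045" --pt "0.045 -0.125 0.03 0 0 -0.4 0.045" --pt "0.055 -0.155 0.03 0 0 -0.5 0.045" --pt "0.065 -0.185 0.03 0 0 -0.6 0.045" --pt "0.075 -0.21 0.03 0 0 -0.7 0.045" --pt "0.085 -0.23 0.03 0 0 -0.75 0.045"

```text
clock: 11.13
ee_pos: [0.5416, -0.1386, 0.1391]
orientation: [[1.0, 0.03, 0.0], [0.03, -1.0, -0.001], [0.0, 0.001, -1.0]]
ft_force: [0.3, -0.2, 0.3]
finger_gap: 0.0451
finger_force: 0.0
```

>>> jog_arm --pt "0.01 -0.02 0 0 0 -0.05 0.045" --pt "0.02 -0.045 0 0 0 -0.1 0.045" --pt "0.035 -0.07 0 0 0 -0.15 0.045" --pt "0.045 -0.1 0 0 0 -0.18 0.045" --pt "0.055 -0.13 -0.01 0 0 -0.18 0.045" --pt "0.061 -0.15 -0.02 0 0 -0.18 0.045" --pt "0.061 -0.15 -0.03 0 0 -0.18 0.045" --pt "0.061 -0.15 -0.04 0 0 -0.18 0.045"

```text
clock: 11.8
ee_pos: [0.6021, -0.2873, 0.098]
orientation: [[0.99, -0.144, -0.001], [-0.144, -0.99, -0.0], [-0.001, 0.0, -1.0]]
ft_force: [-1.1, 0.5, -0.8]
finger_gap: 0.0447
finger_force: 0.0
```

```bash
cat > m2.py <<'E'
from fit import *
shot("side"); shot("top","t2.png")
st()
for n,uv in(("side",(231,195)),("top",(226,233))):
    d=pick(n,'cutter_a_center',uv,25)
    if d: print(n,d["bbox"],d["confidence"],np.round(fit('a',{n:d["pixels"]},.457,.094,.003,[45]),4))
E
python3 m2.py
```

```text
{'clock': 11.9, 'ee_pos': [0.6017, -0.2838, 0.0966], 'joint_positions': [2.9775, 44.5171, 37.5274, 89.1299, -30.5888, 57.2169, -48.5602], 'ft_force': [1.5572, 0.2186, -0.2595], 'finger_gap': 0.0453, 'finger_force': 0.0}
[[0.99, -0.141, -0.003], [-0.141, -0.99, 0.003], [-0.004, -0.002, -1.0]]
side [223.6, 192.1, 241.9, 219.3] 0.66 [4.5650e-01 9.4900e-02 5.2914e+01 2.4900e-02]
```

A stands within 1 mm of the base centre. Now grasping B.

>>> jog_arm --pt "0 0 -0.006 0 0 0 0.045" --pt "0 0 -0.014 0 0 0 0.045" --pt "0 0 -0.022 0 0 0 0.045" --pt "0 0 -0.03 0 0 0 0.045" --pt "0 0 -0.038 0 0 0 0.045" --pt "0 0 -0.043 0 0 0 0.045" --pt "0 0 -0.045 0 0 0 0.045" --pt "0 0 -0.045 0 0 0 0.045"

```text
clock: 12.67
ee_pos: [0.6023, -0.2859, 0.0529]
orientation: [[0.99, -0.142, -0.001], [-0.142, -0.99, 0.0], [-0.001, -0.0, -1.0]]
ft_force: [0.3, 0.1, -0.7]
finger_gap: 0.0447
finger_force: 0.0
```

>>> jog_arm --pt "0 0 0 0 0 0 0.03" --pt "0 0 0 0 0 0 0.02" --pt "0 0 0 0 0 0 0.01" --pt "0 0 0 0 0 0 0.005" --pt "0 0 0 0 0 0 0.005" --pt "0 0 0 0 0 0 0.005" --pt "0 0 0 0 0 0 0.005" --pt "0 0 0 0 0 0 0.005"

```text
clock: 13.33
ee_pos: [0.603, -0.2861, 0.0542]
orientation: [[0.99, -0.142, 0.001], [-0.142, -0.99, -0.0], [0.001, 0.0, -1.0]]
ft_force: [-0.2, 0.7, 5.1]
finger_gap: 0.0135
finger_force: 59.1
```

>>> jog_arm --pt "0 0 0.003 0 0 0 0.005" --pt "0 0 0.01 0 0 0 0.005" --pt "0 0 0.02 0 0 0 0.005" --pt "0 0 0.035 0 0 0 0.005" --pt "0 0 0.05 0 0 0 0.005" --pt "0 0 0.065 0 0 0 0.005" --pt "0 0 0.08 0 0 0 0.005" --pt "0 0 0.09 0 0 0 0.005"

```text
clock: 14.0
ee_pos: [0.6029, -0.2865, 0.146]
orientation: [[0.99, -0.142, 0.002], [-0.142, -0.99, -0.001], [0.002, 0.001, -1.0]]
ft_force: [0.3, -0.6, -1.4]
finger_gap: 0.0139
finger_force: 58.6
```

>>> jog_arm --pt "-0.003 0.008 0.003 0 0 0.03 0.005" --pt "-0.01 0.025 0.005 0 0 0.09 0.005" --pt "-0.02 0.05 0.005 0 0 0.17 0.005" --pt "-0.03 0.08 0.005 0 0 0.25 0.005" --pt "-0.043 0.11 0.005 0 0 0.33 0.005" --pt "-0.055 0.14 0.005 0 0 0.41 0.005" --pt "-0.066 0.17 0.005 0 0 0.48 0.005" --pt "-0.077 0.2 0.005 0 0 0.55 0.005"

```text
clock: 14.67
ee_pos: [0.5241, -0.0839, 0.1484]
orientation: [[0.916, 0.402, -0.001], [0.402, -0.916, 0.001], [-0.001, -0.001, -1.0]]
ft_force: [1.6, 0.0, -0.5]
finger_gap: 0.0137
finger_force: 58.6
```

>>> jog_arm --pt "-0.011 0.03 0 0 0 0.07 0.005" --pt "-0.022 0.06 0 0 0 0.14 0.005" --pt "-0.034 0.09 0 0 0 0.21 0.005" --pt "-0.045 0.12 0 0 0 0.27 0.005" --pt "-0.056 0.148 0 0 0 0.33 0.005" --pt "-0.064 0.168 0 0 0 0.377 0.005" --pt "-0.069 0.178 0 0 0 0.377 0.005" --pt "-0.069 0.18 0 0 0 0.377 0.005"

```text
clock: 15.33
ee_pos: [0.455, 0.0962, 0.1484]
orientation: [[0.705, 0.709, -0.002], [0.709, -0.705, 0.001], [-0.001, -0.002, -1.0]]
ft_force: [0.8, -0.7, -1.4]
finger_gap: 0.014
finger_force: 58.6
```

>>> jog_arm --pt "0 0 0 0 0 0 0.005" --pt "0 0 -0.003 0 0 0 0.005" --pt "0 0 -0.01 0 0 0 0.005" --pt "0 0 -0.018 0 0 0 0.005" --pt "0 0 -0.025 0 0 0 0.005" --pt "0 0 -0.03 0 0 0 0.005" --pt "0 0 -0.03 0 0 0 0.005" --pt "0 0 -0.03 0 0 0 0.005"

```text
clock: 16.0
ee_pos: [0.4565, 0.0936, 0.1182]
orientation: [[0.708, 0.706, -0.001], [0.706, -0.708, -0.001], [-0.001, -0.0, -1.0]]
ft_force: [1.4, 0.1, -0.2]
finger_gap: 0.0136
finger_force: 58.6
```

```bash
python3 look.py l4.png .4575 .0936 .06 40
```

```text
top 224 233 [[221.1 232.6]]
side 229 193 [[226. 174.]]
{'clock': 16.1, 'ee_pos': [0.4569, 0.0939, 0.1187], 'joint_positions': [-33.7271, 25.3174, 27.107, 118.3687, -17.5899, 40.1332, -40.3244], 'ft_force': [-0.1584, 0.6571, -1.3392], 'finger_gap': 0.0139, 'finger_force': 58.6384}
[[0.708, 0.706, 0.0], [0.706, -0.708, -0.0], [0.0, 0.0, -1.0]]
```

View pics/l4.png

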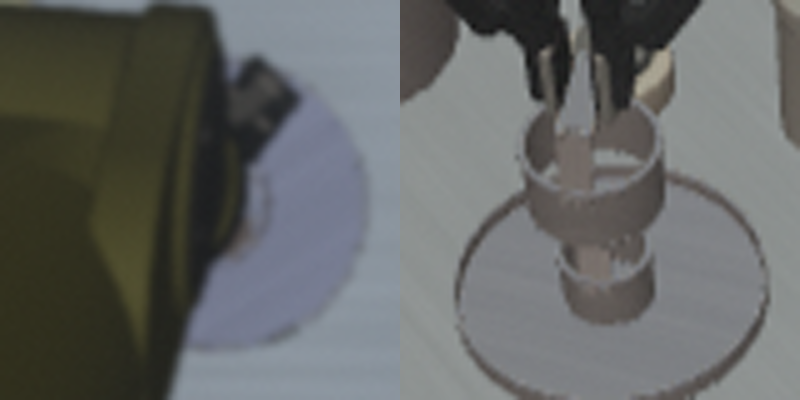

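B hangs upright directly above A (side crop: B ring at (595,175), A at (608,275)). The horizontal offset matches the perspective shift to about 1 mm. Lowering it.

>>> jog_arm --pt "0 0 -0.008 0 0 0 0.005" --pt "0 0 -0.018 0 0 0 0.005" --pt "0 0 -0.028 0 0 0 0.005" --pt "0 0 -0.038 0 0 0 0.005" --pt "0 0 -0.048 0 0 0 0.005" --pt "0 0 -0.055 0 0 0 0.005" --pt "0 0 -0.059 0 0 0 0.005" --pt "0 0 -0.06 0 0 0 0.005"

```text
clock: 16.77
ee_pos: [0.4564, 0.094, 0.058]
orientation: [[0.708, 0.707, -0.001], [0.707, -0.708, -0.0], [-0.001, -0.0, -1.0]]
ft_force: [-0.8, -0.2, -1.2]
finger_gap: 0.0138
finger_force: 58.6
```

>>> jog_arm --pt "0 0 -0.0005 0 0 0 0.005" --pt "0 0 -0.001 0 0 0 0.005" --pt "0 0 -0.0015 0 0 0 0.005" --pt "0 0 -0.002 0 0 0 0.005" --pt "0 0 -0.002 0 0 0 0.005" --pt "0 0 -0.002 0 0 0 0.005" --pt "0 0 -0.002 0 0 0 0.005" --pt "0 0 -0.002 0 0 0 0.005"

```text
clock: 17.43
ee_pos: [0.4569, 0.0943, 0.0571]
orientation: [[0.707, 0.707, 0.001], [0.707, -0.707, 0.001], [0.001, 0.0, -1.0]]
ft_force: [-1.6, 0.9, 7.2]
finger_gap: 0.0142
finger_force: 59.4
```

Nested and in contact at the expected height. Releasing, then to C.

>>> jog_arm --pt "0 0 0 0 0 0 0.02" --pt "0 0 0 0 0 0 0.03" --pt "0 0 0 0 0 0 0.04" --pt "0 0 0 0 0 0 0.045" --pt "0 0 0.005 0 0 0 0.045" --pt "0 0 0.02 0 0 0 0.045" --pt "0 0 0.045 0 0 0 0.045" --pt "0 0 0.075 0 0 0 0.045"

```text
clock: 18.1
ee_pos: [0.4556, 0.0936, 0.1318]
orientation: [[0.708, 0.706, -0.003], [0.706, -0.708, -0.001], [-0.003, -0.001, -1.0]]
ft_force: [0.7, -0.4, -0.1]
finger_gap: 0.0448
finger_force: 0.0
```

>>> jog_arm --pt "0.01 0.012 0.005 0 0 -0.05 0.045" --pt "0.03 0.035 0.005 0 0 -0.1 0.045" --pt "0.052 0.062 0.005 0 0 -0.16 0.045" --pt "0.075 0.092 0.005 0 0 -0.22 0.045" --pt "0.1 0.122 0.005 0 0 -0.28 0.045" --pt "0.12 0.15 0.005 0 0 -0.32 0.045" --pt "0.14 0.175 0.005 0 0 -0.358 0.045" --pt "0.155 0.192 0.005 0 0 -0.358 0.045"

```text
clock: 18.77
ee_pos: [0.6123, 0.2897, 0.1363]
orientation: [[0.91, 0.415, -0.0], [0.415, -0.91, 0.001], [0.0, -0.001, -1.0]]
ft_force: [-0.2, 0.8, -0.6]
finger_gap: 0.0449
finger_force: 0.0
```

>>> jog_arm --pt "0.01 0.012 0 0 0 0 0.045" --pt "0.0155 0.0195 -0.005 0 0 0 0.045" --pt "0.0155 0.0195 -0.01 0 0 0 0.045" --pt "0.0155 0.0195 -0.02 0 0 0 0.045" --pt "0.0155 0.0195 -0.03 0 0 0 0.045" --pt "0.0155 0.0195 -0.035 0 0 0 0.045" --pt "0.0155 0.0195 -0.035 0 0 0 0.045" --pt "0.0155 0.0195 -0.035 0 0 0 0.045"

```text
clock: 19.43
ee_pos: [0.6267, 0.3048, 0.1014]
orientation: [[0.911, 0.413, -0.001], [0.413, -0.911, -0.0], [-0.001, -0.0, -1.0]]
ft_force: [-0.2, 0.0, 0.3]
finger_gap: 0.045
finger_force: 0.0
```

```bash
cat > m3.py <<'E'
from fit import *
import sys
k,H=sys.argv[1],None
shot("side"); st()
uv=proj("side",[[.457,.094,G[k][2]/2+.003]])[0]
d=pick("side",f'cutter_{k}_center',uv,25)
if d: print(d["bbox"],d["confidence"],np.round(fit(k,{"side":d["pixels"]},.457,.094,.003,[45]),4))
E
python3 m3.py b
```

```text
{'clock': 19.4833, 'ee_pos': [0.6271, 0.3051, 0.1019], 'joint_positions': [-44.209, 45.0205, 31.2606, 83.3538, -25.4282, 58.7459, -72.712], 'ft_force': [-0.2478, 0.3206, 0.1663], 'finger_gap': 0.045, 'finger_force': 0.0}
[[0.911, 0.413, 0.0], [0.413, -0.911, 0.0], [0.0, 0.0, -1.0]]
[215.3, 185.8, 244.3, 222.7] 0.92 [ 0.4572  0.0969 38.3701  0.0903]
```

>>> jog_arm --pt "0.001 0.001 -0.004 0 0 0.01 0.045" --pt "0.002 0.0025 -0.01 0 0 0.01 0.045" --pt "0.002 0.0025 -0.017 0 0 0.01 0.045" --pt "0.002 0.0025 -0.024 0 0 0.01 0.045" --pt "0.002 0.0025 -0.03 0 0 0.01 0.045" --pt "0.002 0.0025 -0.034 0 0 0.01 0.045" --pt "0.002 0.0025 -0.035 0 0 0.01 0.045" --pt "0.002 0.0025 -0.035 0 0 0.01 0.045"

```text
clock: 20.2
ee_pos: [0.629, 0.3079, 0.0661]
orientation: [[0.906, 0.423, -0.001], [0.423, -0.906, -0.0], [-0.001, 0.0, -1.0]]
ft_force: [-0.0, -0.3, 0.1]
finger_gap: 0.0451
finger_force: 0.0
```

>>> jog_arm --pt "0 0 0 0 0 0 0.03" --pt "0 0 0 0 0 0 0.02" --pt "0 0 0 0 0 0 0.01" --pt "0 0 0 0 0 0 0.005" --pt "0 0 0 0 0 0 0.005" --pt "0 0 0 0 0 0 0.005" --pt "0 0 0 0 0 0 0.005" --pt "0 0 0 0 0 0 0.005"

```text
clock: 20.87
ee_pos: [0.6296, 0.3082, 0.0673]
orientation: [[0.906, 0.423, 0.001], [0.423, -0.906, 0.001], [0.001, -0.0, -1.0]]
ft_force: [-0.2, 0.6, 5.3]
finger_gap: 0.0139
finger_force: 58.7
```

>>> jog_arm --pt "0 0 0.003 0 0 0 0.005" --pt "0 0 0.01 0 0 0 0.005" --pt "0 0 0.02 0 0 0 0.005" --pt "0 0 0.035 0 0 0 0.005" --pt "0 0 0.05 0 0 0 0.005" --pt "0 0 0.065 0 0 0 0.005" --pt "0 0 0.08 0 0 0 0.005" --pt "0 0 0.095 0 0 0 0.005"

```text
clock: 21.53
ee_pos: [0.6291, 0.3079, 0.1632]
orientation: [[0.906, 0.423, 0.0], [0.423, -0.906, -0.0], [0.0, 0.0, -1.0]]
ft_force: [0.1, 0.3, 0.6]
finger_gap: 0.014
finger_force: 58.2
```

>>> jog_arm --pt "-0.003 -0.004 0.008 0 0 0.02 0.005" --pt "-0.012 -0.015 0.018 0 0 0.05 0.005" --pt "-0.025 -0.031 0.02 0 0 0.1 0.005" --pt "-0.04 -0.05 0.02 0 0 0.15 0.005" --pt "-0.057 -0.07 0.02 0 0 0.2 0.005" --pt "-0.074 -0.091 0.02 0 0 0.25 0.005" --pt "-0.091 -0.113 0.02 0 0 0.3 0.005" --pt "-0.108 -0.134 0.02 0 0 0.349 0.005"

```text
clock: 22.2
ee_pos: [0.5198, 0.1725, 0.1819]
orientation: [[0.704, 0.71, -0.0], [0.71, -0.704, -0.0], [-0.0, 0.0, -1.0]]
ft_force: [0.2, 0.0, -0.5]
finger_gap: 0.0142
finger_force: 58.2
```

>>> jog_arm --pt "-0.016 -0.02 0 0 0 0 0.005" --pt "-0.032 -0.04 0 0 0 0 0.005" --pt "-0.046 -0.056 0 0 0 0 0.005" --pt "-0.056 -0.069 0 0 0 0 0.005" --pt "-0.062 -0.076 -0.005 0 0 0 0.005" --pt "-0.064 -0.079 -0.015 0 0 0 0.005" --pt "-0.064 -0.079 -0.025 0 0 0 0.005" --pt "-0.064 -0.079 -0.035 0 0 0 0.005"

```text
clock: 22.87
ee_pos: [0.4571, 0.095, 0.1464]
orientation: [[0.706, 0.708, 0.001], [0.708, -0.706, 0.001], [0.001, 0.0, -1.0]]
ft_force: [-0.1, 0.5, -1.6]
finger_gap: 0.0138
finger_force: 58.2
```

>>> jog_arm --pt "0 0 -0.003 0 0 0 0.005" --pt "0 0 -0.005 0 0 0 0.005" --pt "0 0 -0.005 0 0 0 0.005" --pt "0 0 -0.005 0 0 0 0.005" --pt "0 0 -0.005 0 0 0 0.005" --pt "0 0 -0.005 0 0 0 0.005" --pt "0 0 -0.005 0 0 0 0.005" --pt "0 0 -0.005 0 0 0 0.005"

```text
clock: 23.53
ee_pos: [0.4573, 0.0951, 0.1419]
orientation: [[0.707, 0.707, 0.0], [0.707, -0.707, 0.0], [0.0, 0.0, -1.0]]
ft_force: [-0.1, -0.5, 0.1]
finger_gap: 0.0139
finger_force: 58.2
```

```bash
python3 look.py l5.png .4575 .0936 .07 40
```

```text
top 224 233 [[219.  231.8]]
side 229 190 [[224.9 165. ]]
{'clock': 23.6333, 'ee_pos': [0.4572, 0.0951, 0.1418], 'joint_positions': [-35.695, 23.6061, 29.3929, 116.66, -16.5351, 43.6909, -41.2517], 'ft_force': [-0.0816, -0.3147, -1.3859], 'finger_gap': 0.0142, 'finger_force': 58.2199}
[[0.707, 0.707, 0.0], [0.707, -0.707, 0.0], [0.0, 0.0, -1.0]]
```

View pics/l5.png

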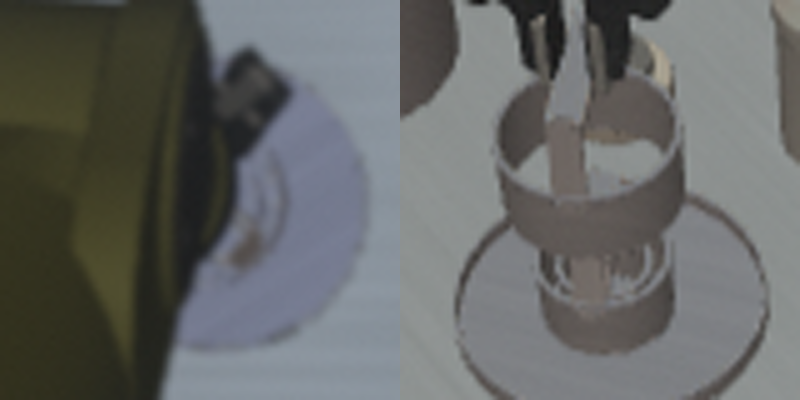

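C is upright over the nested pair (side crop: C ring centre u≈591, B ring 606, expected perspective shift about 17±3), so it's within 2 mm. Lowering it.

>>> jog_arm --pt "0 0 -0.008 0 0 0 0.005" --pt "0 0 -0.02 0 0 0 0.005" --pt "0 0 -0.032 0 0 0 0.005" --pt "0 0 -0.044 0 0 0 0.005" --pt "0 0 -0.055 0 0 0 0.005" --pt "0 0 -0.063 0 0 0 0.005" --pt "0 0 -0.068 0 0 0 0.005" --pt "0 0 -0.07 0 0 0 0.005"

```text
clock: 24.3
ee_pos: [0.4568, 0.0949, 0.0708]
orientation: [[0.707, 0.707, -0.001], [0.707, -0.707, -0.0], [-0.001, -0.001, -1.0]]
ft_force: [-0.5, 0.1, -1.3]
finger_gap: 0.0144
finger_force: 58.2
```

>>> jog_arm --pt "0 0 -0.0005 0 0 0 0.005" --pt "0 0 -0.001 0 0 0 0.005" --pt "0 0 -0.0015 0 0 0 0.005" --pt "0 0 -0.002 0 0 0 0.005" --pt "0 0 -0.002 0 0 0 0.005" --pt "0 0 -0.002 0 0 0 0.005" --pt "0 0 -0.002 0 0 0 0.005" --pt "0 0 -0.002 0 0 0 0.005"

```text
clock: 24.97
ee_pos: [0.4576, 0.0953, 0.0702]
orientation: [[0.707, 0.707, 0.001], [0.707, -0.707, 0.001], [0.001, 0.0, -1.0]]
ft_force: [-0.5, 1.7, 6.8]
finger_gap: 0.014
finger_force: 59.0
```

>>> jog_arm --pt "0 0 0 0 0 0 0.02" --pt "0 0 0 0 0 0 0.03" --pt "0 0 0 0 0 0 0.04" --pt "0 0 0 0 0 0 0.045" --pt "0 0 0.005 0 0 0 0.045" --pt "0 0 0.02 0 0 0 0.045" --pt "0 0 0.045 0 0 0 0.045" --pt "0 0 0.075 0 0 0 0.045"

```text
clock: 25.63
ee_pos: [0.4561, 0.0946, 0.1448]
orientation: [[0.707, 0.707, -0.003], [0.707, -0.707, -0.001], [-0.003, -0.001, -1.0]]
ft_force: [0.9, -0.2, 0.9]
finger_gap: 0.0451
finger_force: 0.0
```

>>> jog_arm --pt "0.01 -0.012 0.01 0 0 0.06 0.045" --pt "0.03 -0.035 0.01 0 0 0.15 0.045" --pt "0.052 -0.06 0.01 0 0 0.25 0.045" --pt "0.077 -0.087 0.01 0 0 0.35 0.045" --pt "0.102 -0.115 0.01 0 0 0.45 0.045" --pt "0.125 -0.14 0.01 0 0 0.55 0.045" --pt "0.145 -0.162 0.01 0 0 0.65 0.045" --pt "0.16 -0.18 0.01 0 0 0.7 0.045"

```text
clock: 26.3
ee_pos: [0.6184, -0.0878, 0.1549]
orientation: [[0.081, 0.997, 0.0], [0.997, -0.081, -0.001], [-0.001, 0.001, -1.0]]
ft_force: [-1.4, 0.2, -0.3]
finger_gap: 0.045
finger_force: 0.0
```

>>> jog_arm --pt "0.01 -0.01 0 0 0 0.05 0.045" --pt "0.018 -0.02 0 0 0 0.05 0.045" --pt "0.02 -0.021 -0.01 0 0 0.05 0.045" --pt "0.02 -0.021 -0.02 0 0 0.05 0.045" --pt "0.02 -0.021 -0.03 0 0 0.05 0.045" --pt "0.02 -0.021 -0.035 0 0 0.05 0.045" --pt "0.02 -0.021 -0.035 0 0 0.05 0.045" --pt "0.02 -0.021 -0.035 0 0 0.05 0.045"

```text
clock: 26.97
ee_pos: [0.6366, -0.105, 0.1192]
orientation: [[0.034, 0.999, -0.001], [0.999, -0.034, 0.0], [0.0, -0.001, -1.0]]
ft_force: [0.6, -0.3, 0.6]
finger_gap: 0.0446
finger_force: 0.0
```

```bash
python3 m3.py c
```

```text
{'clock': 27.0167, 'ee_pos': [0.6371, -0.1053, 0.1198], 'joint_positions': [-1.8833, 37.1583, 15.5652, 91.1987, -11.6745, 53.2543, 15.7173], 'ft_force': [-0.0454, 0.6905, 0.5782], 'finger_gap': 0.0454, 'finger_force': 0.0}
[[0.034, 0.999, -0.0], [0.999, -0.034, 0.0], [0.0, -0.0, -1.0]]
[211.0, 177.9, 243.9, 222.8] 0.96 [ 0.4585  0.0982 45.979   0.2182]
```

>>> jog_arm --pt "0 0 -0.006 0 0 0 0.045" --pt "0 0 -0.013 0 0 0 0.045" --pt "0 0 -0.02 0 0 0 0.045" --pt "0 0 -0.028 0 0 0 0.045" --pt "0 0 -0.035 0 0 0 0.045" --pt "0 0 -0.039 0 0 0 0.045" --pt "0 0 -0.04 0 0 0 0.045" --pt "0 0 -0.04 0 0 0 0.045"

```text
clock: 27.73
ee_pos: [0.637, -0.106, 0.0791]
orientation: [[0.035, 0.999, -0.001], [0.999, -0.035, 0.0], [0.0, -0.001, -1.0]]
ft_force: [0.6, -0.4, 0.7]
finger_gap: 0.0448
finger_force: 0.0
```

>>> jog_arm --pt "0 0 0 0 0 0 0.03" --pt "0 0 0 0 0 0 0.02" --pt "0 0 0 0 0 0 0.01" --pt "0 0 0 0 0 0 0.005" --pt "0 0 0 0 0 0 0.005" --pt "0 0 0 0 0 0 0.005" --pt "0 0 0 0 0 0 0.005" --pt "0 0 0 0 0 0 0.005"

```text
clock: 28.4
ee_pos: [0.6374, -0.1061, 0.0801]
orientation: [[0.035, 0.999, 0.001], [0.999, -0.035, -0.0], [-0.0, 0.001, -1.0]]
ft_force: [-1.5, 0.4, 5.3]
finger_gap: 0.0139
finger_force: 58.7
```

>>> jog_arm --pt "0 0 0.003 0 0 0 0.005" --pt "0 0 0.01 0 0 0 0.005" --pt "0 0 0.02 0 0 0 0.005" --pt "0 0 0.035 0 0 0 0.005" --pt "0 0 0.05 0 0 0 0.005" --pt "0 0 0.065 0 0 0 0.005" --pt "0 0 0.08 0 0 0 0.005" --pt "0 0 0.095 0 0 0 0.005"

```text
clock: 29.07
ee_pos: [0.6371, -0.106, 0.1763]
orientation: [[0.035, 0.999, 0.0], [0.999, -0.035, -0.0], [-0.0, 0.0, -1.0]]
ft_force: [-0.8, 0.6, -1.3]
finger_gap: 0.014
finger_force: 58.3
```

>>> jog_arm --pt "-0.003 0.004 0.008 0 0 -0.03 0.005" --pt "-0.012 0.014 0.015 0 0 -0.1 0.005" --pt "-0.025 0.029 0.015 0 0 -0.2 0.005" --pt "-0.042 0.047 0.015 0 0 -0.3 0.005" --pt "-0.059 0.066 0.015 0 0 -0.4 0.005" --pt "-0.077 0.086 0.015 0 0 -0.5 0.005" --pt "-0.095 0.106 0.015 0 0 -0.6 0.005" --pt "-0.112 0.126 0.015 0 0 -0.68 0.005"

```text
clock: 29.73
ee_pos: [0.5241, 0.0209, 0.1904]
orientation: [[0.66, 0.752, 0.0], [0.752, -0.66, 0.001], [0.001, -0.0, -1.0]]
ft_force: [-0.8, 0.0, -1.1]
finger_gap: 0.0139
finger_force: 58.4
```

>>> jog_arm --pt "-0.016 0.018 0 0 0 -0.05 0.005" --pt "-0.032 0.036 0 0 0 -0.07 0.005" --pt "-0.047 0.053 0 0 0 -0.07 0.005" --pt "-0.058 0.066 0 0 0 -0.07 0.005" --pt "-0.065 0.073 0 0 0 -0.07 0.005" --pt "-0.0675 0.0755 -0.005 0 0 -0.07 0.005" --pt "-0.0675 0.0755 -0.015 0 0 -0.07 0.005" --pt "-0.0675 0.0755 -0.02 0 0 -0.07 0.005"

```text
clock: 30.4
ee_pos: [0.4579, 0.0952, 0.1692]
orientation: [[0.707, 0.707, 0.0], [0.707, -0.707, -0.0], [0.0, 0.0, -1.0]]
ft_force: [-0.7, -0.4, -1.6]
finger_gap: 0.0138
finger_force: 58.4
```

>>> jog_arm --pt "0 0 0 0 0 0 0.005" --pt "0 0 0 0 0 0 0.005" --pt "0 0 0 0 0 0 0.005" --pt "0 0 0 0 0 0 0.005" --pt "0 0 0 0 0 0 0.005" --pt "0 0 0 0 0 0 0.005" --pt "0 0 0 0 0 0 0.005" --pt "0 0 0 0 0 0 0.005"

```text
clock: 31.07
ee_pos: [0.4577, 0.0956, 0.1698]
orientation: [[0.707, 0.707, 0.0], [0.707, -0.707, 0.0], [0.0, 0.0, -1.0]]
ft_force: [1.3, -0.0, -0.8]
finger_gap: 0.0139
finger_force: 58.4
```

```bash
python3 look.py l6.png .4575 .0936 .07 40
```

```text
top 224 233 [[217.1 231.2]]
side 229 190 [[223.6 154.4]]
{'clock': 31.1667, 'ee_pos': [0.4577, 0.0956, 0.1697], 'joint_positions': [-36.2686, 21.2737, 29.5828, 114.4111, -14.0116, 47.7397, -43.8419], 'ft_force': [-0.2441, 0.0202, -1.8631], 'finger_gap': 0.0137, 'finger_force': 58.3803}
[[0.707, 0.707, 0.0], [0.707, -0.707, 0.0], [0.0, -0.0, -1.0]]
```

View pics/l6.png

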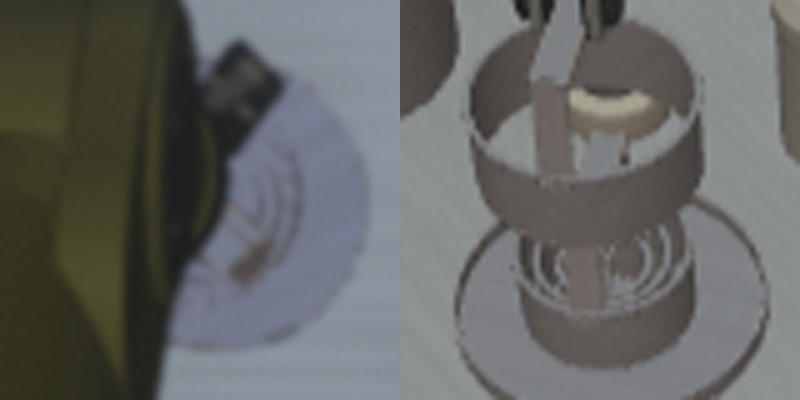

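D is upright over the nest (side crop: D ring u≈585, C ring u≈606, expected shift about 23), so it's within 1 mm. Lowering it.

>>> jog_arm --pt "0 0 -0.01 0 0 0 0.005" --pt "0 0 -0.024 0 0 0 0.005" --pt "0 0 -0.038 0 0 0 0.005" --pt "0 0 -0.052 0 0 0 0.005" --pt "0 0 -0.066 0 0 0 0.005" --pt "0 0 -0.077 0 0 0 0.005" --pt "0 0 -0.083 0 0 0 0.005" --pt "0 0 -0.085 0 0 0 0.005"

```text
clock: 31.83
ee_pos: [0.4573, 0.0955, 0.0839]
orientation: [[0.707, 0.707, -0.001], [0.707, -0.707, -0.0], [-0.001, -0.001, -1.0]]
ft_force: [0.5, -0.2, -0.6]
finger_gap: 0.0141
finger_force: 58.4
```

>>> jog_arm --pt "0 0 -0.0005 0 0 0 0.005" --pt "0 0 -0.001 0 0 0 0.005" --pt "0 0 -0.0015 0 0 0 0.005" --pt "0 0 -0.002 0 0 0 0.005" --pt "0 0 -0.002 0 0 0 0.005" --pt "0 0 -0.002 0 0 0 0.005" --pt "0 0 -0.002 0 0 0 0.005" --pt "0 0 -0.002 0 0 0 0.005"

```text
clock: 32.5
ee_pos: [0.4577, 0.0959, 0.0831]
orientation: [[0.707, 0.708, 0.0], [0.708, -0.707, 0.001], [0.001, -0.0, -1.0]]
ft_force: [-2.4, 1.8, 5.3]
finger_gap: 0.0139
finger_force: 59.2
```

>>> jog_arm --pt "0 0 0 0 0 0 0.02" --pt "0 0 0 0 0 0 0.03" --pt "0 0 0 0 0 0 0.04" --pt "0 0 0 0 0 0 0.05" --pt "0 0 0.005 0 0 0 0.055" --pt "0 0 0.02 0 0 0 0.055" --pt "0 0 0.045 0 0 0 0.055" --pt "0 0 0.075 0 0 0 0.055"

```text
clock: 33.17
ee_pos: [0.4567, 0.0951, 0.1578]
orientation: [[0.707, 0.707, -0.003], [0.707, -0.707, -0.001], [-0.003, -0.001, -1.0]]
ft_force: [0.4, 0.8, -0.1]
finger_gap: 0.055
finger_force: 0.0
```

>>> jog_arm --pt "-0.001 0.015 0.01 0 0 0 0.055" --pt "-0.003 0.04 0.02 0 0 0 0.055" --pt "-0.005 0.07 0.02 0 0 0 0.055" --pt "-0.008 0.105 0.02 0 0 0 0.055" --pt "-0.01 0.14 0.02 0 0 0 0.055" --pt "-0.013 0.175 0.02 0 0 0 0.055" --pt "-0.015 0.2 0.02 0 0 0 0.055" --pt "-0.0155 0.214 0.02 0 0 0 0.055"

```text
clock: 33.83
ee_pos: [0.441, 0.3134, 0.1776]
orientation: [[0.704, 0.71, -0.0], [0.71, -0.704, 0.001], [0.0, -0.001, -1.0]]
ft_force: [-0.4, -0.2, -0.3]
finger_gap: 0.0548
finger_force: 0.0
```

>>> jog_arm --pt "0 0 -0.005 0 0 0 0.055" --pt "0 0 -0.015 0 0 0 0.055" --pt "0 0 -0.025 0 0 0 0.055" --pt "0 0 -0.03 0 0 0 0.055" --pt "0 0 -0.03 0 0 0 0.055" --pt "0 0 -0.03 0 0 0 0.055" --pt "0 0 -0.03 0 0 0 0.055" --pt "0 0 -0.03 0 0 0 0.055"

```text
clock: 34.5
ee_pos: [0.4426, 0.3092, 0.1481]
orientation: [[0.707, 0.707, 0.001], [0.707, -0.707, 0.0], [0.001, 0.0, -1.0]]
ft_force: [0.0, -0.5, -0.1]
finger_gap: 0.0555
finger_force: 0.0
```

```bash
python3 look.py l7.png .45 .20 .09 70; python3 m3.py d
```

```text
top 173 236 [[114.  238.3]]
side 198 157 [[165.5 111.2]]
{'clock': 34.6, 'ee_pos': [0.4424, 0.3095, 0.1481], 'joint_positions': [-55.5647, 28.5218, 27.1267, 105.986, -16.6843, 49.3798, -65.2897], 'ft_force': [0.3023, -0.0984, 0.6388], 'finger_gap': 0.0549, 'finger_force': 0.0}
[[0.707, 0.707, 0.001], [0.707, -0.707, 0.001], [0.001, -0.0, -1.0]]
{'clock': 34.65, 'ee_pos': [0.4423, 0.3095, 0.148], 'joint_positions': [-55.5691, 28.525, 27.1256, 105.9908, -16.6837, 49.3799, -65.289], 'ft_force': [0.7119, 0.7344, 0.4507], 'finger_gap': 0.0552, 'finger_force': 0.0}
[[0.707, 0.707, 0.0], [0.707, -0.707, 0.0], [0.001, -0.0, -1.0]]
[203.8, 170.6, 253.6, 226.8] 0.75 [ 0.4581  0.0992 43.0183  0.1587]
```

View pics/l7.png

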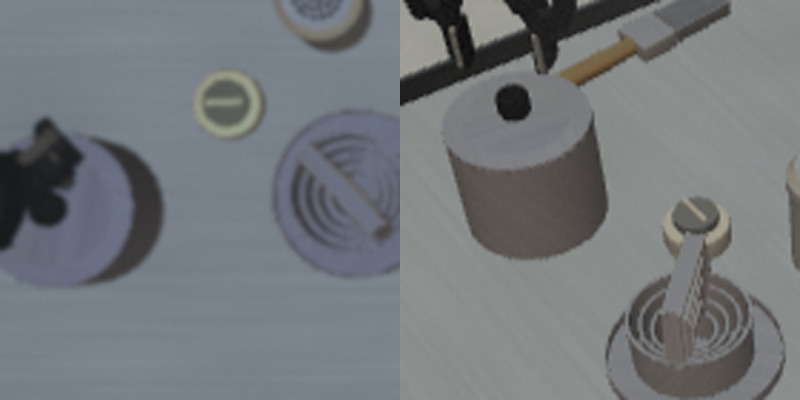

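All four cutters are nested concentrically on the base (top crop right, side crop (690,330)), and the gripper fingers straddle the knob. Next I measure D against the base before placing the cover.

```bash
cat > m4.py <<'E'
import fit as F
from fit import *
om=F.model
def fill(m):
    c,_=cv2.findContours(m,cv2.RETR_EXTERNAL,cv2.CHAIN_APPROX_NONE); o=np.zeros_like(m); cv2.drawContours(o,c,-1,255,-1); return o
F.model=lambda *a:fill(om(*a))
for n in("top","side"):
    shot(n)
    for k,lab,h,z0 in(("d","cutter_d_center",.045,.003),("base","tin_base_floor",.005,0)):
        d=pick(n,lab,proj(n,[[.457,.095,h]])[0],15)
        if d: print(n,k,round(d["confidence"],2),np.round(d["bbox"]),np.round(F.fit(k,{n:fill(d["pixels"].astype(np.uint8)*255)>0},.457,.095,z0,[45]),4))
    if n=="top":
        d=pick(n,"tin_cover_center",(122,239),15); print("cover",d and d["bbox"])
E
python3 m4.py
```

```text
top d 0.62 [206. 211. 244. 254.] [ 0.4583  0.0978 46.7464  1.8038]
top base 0.96 [200. 204. 256. 263.] [4.5800e-01 9.1800e-02 7.6755e+00 3.8000e-03]
cover None
side d 0.81 [206. 168. 250. 226.] [ 0.4585  0.0976 46.573   0.4056]
side base 0.61 [196. 190. 262. 235.] [0.4568 0.0941 3.5024 1.6154]
```

D sits within about 2 mm of the base centre, and the base hasn't moved. Grasping the cover's knob.

>>> jog_arm --pt "0 0.001 -0.006 0 0 0 0.055" --pt "0 0.0015 -0.014 0 0 0 0.055" --pt "0 0.0015 -0.022 0 0 0 0.055" --pt "0 0.0015 -0.03 0 0 0 0.055" --pt "0 0.0015 -0.037 0 0 0 0.055" --pt "0 0.0015 -0.041 0 0 0 0.055" --pt "0 0.0015 -0.043 0 0 0 0.055" --pt "0 0.0015 -0.043 0 0 0 0.055"

```text
clock: 35.72
ee_pos: [0.442, 0.3108, 0.1041]
orientation: [[0.707, 0.707, -0.001], [0.707, -0.707, -0.001], [-0.001, -0.0, -1.0]]
ft_force: [-0.6, 0.1, -1.1]
finger_gap: 0.0548
finger_force: 0.0
```

>>> jog_arm --pt "0 0 0 0 0 0 0.04" --pt "0 0 0 0 0 0 0.03" --pt "0 0 0 0 0 0 0.02" --pt "0 0 0 0 0 0 0.015" --pt "0 0 0 0 0 0 0.015" --pt "0 0 0 0 0 0 0.015" --pt "0 0 0 0 0 0 0.015" --pt "0 0 0 0 0 0 0.015"

```text
clock: 36.38
ee_pos: [0.4424, 0.3112, 0.1053]
orientation: [[0.707, 0.707, 0.001], [0.707, -0.707, 0.001], [0.001, -0.0, -1.0]]
ft_force: [-1.5, -0.4, 7.2]
finger_gap: 0.0236
finger_force: 58.7
```

>>> jog_arm --pt "0 0 0.003 0 0 0 0.015" --pt "0 0 0.01 0 0 0 0.015" --pt "0 0 0.02 0 0 0 0.015" --pt "0 0 0.035 0 0 0 0.015" --pt "0 0 0.052 0 0 0 0.015" --pt "0 0 0.07 0 0 0 0.015" --pt "0 0 0.09 0 0 0 0.015" --pt "0 0 0.11 0 0 0 0.015"

```text
clock: 37.05
ee_pos: [0.442, 0.3107, 0.2162]
orientation: [[0.707, 0.707, 0.0], [0.707, -0.707, -0.0], [-0.0, 0.0, -1.0]]
ft_force: [-0.4, 1.0, -2.7]
finger_gap: 0.024
finger_force: 59.0
```

>>> jog_arm --pt "0 -0.004 0.004 0 0 0 0.015" --pt "0.001 -0.013 0.01 0 0 0 0.015" --pt "0.002 -0.028 0.01 0 0 0 0.015" --pt "0.003 -0.048 0.01 0 0 0 0.015" --pt "0.005 -0.07 0.01 0 0 0 0.015" --pt "0.007 -0.093 0.01 0 0 0 0.015" --pt "0.009 -0.116 0.01 0 0 0 0.015" --pt "0.01 -0.138 0.01 0 0 0 0.015"

```text
clock: 37.72
ee_pos: [0.4514, 0.1698, 0.2236]
orientation: [[0.708, 0.706, -0.002], [0.706, -0.708, -0.002], [-0.002, -0.0, -1.0]]
ft_force: [0.1, -0.2, -2.6]
finger_gap: 0.0238
finger_force: 59.0
```

>>> jog_arm --pt "0.001 -0.02 0 0 0 0 0.015" --pt "0.002 -0.039 0 0 0 0 0.015" --pt "0.004 -0.055 0 0 0 0 0.015" --pt "0.005 -0.067 0 0 0 0 0.015" --pt "0.0055 -0.0745 0 0 0 0 0.015" --pt "0.0055 -0.0775 0 0 0 0 0.015" --pt "0.0055 -0.0775 0 0 0 0 0.015" --pt "0.0055 -0.0775 0 0 0 0 0.015"

```text
clock: 38.38
ee_pos: [0.4573, 0.0958, 0.2243]
orientation: [[0.707, 0.707, -0.001], [0.707, -0.707, 0.0], [-0.0, -0.001, -1.0]]
ft_force: [-0.4, 0.1, -2.1]
finger_gap: 0.0238
finger_force: 59.0
```

>>> jog_arm --pt "0 0 0 0 0 0 0.015" --pt "0 0 -0.003 0 0 0 0.015" --pt "0 0 -0.006 0 0 0 0.015" --pt "0 0 -0.01 0 0 0 0.015" --pt "0 0 -0.01 0 0 0 0.015" --pt "0 0 -0.01 0 0 0 0.015" --pt "0 0 -0.01 0 0 0 0.015" --pt "0 0 -0.01 0 0 0 0.015"

```text
clock: 39.05
ee_pos: [0.4578, 0.0955, 0.2148]
orientation: [[0.707, 0.707, 0.0], [0.707, -0.707, 0.0], [0.0, 0.0, -1.0]]
ft_force: [-0.1, -0.2, -2.6]
finger_gap: 0.0237
finger_force: 59.0
```

```bash
python3 look.py l8.png .4575 .095 .10 50
```

```text
top 221 232 [[214.1 230.4]]
side 227 180 [[221.3 136.8]]
{'clock': 39.15, 'ee_pos': [0.4578, 0.0955, 0.2148], 'joint_positions': [-39.0388, 18.2745, 32.5841, 110.5512, -11.9797, 54.4826, -45.7421], 'ft_force': [-0.7448, -0.2103, -2.4705], 'finger_gap': 0.0241, 'finger_force': 58.9884}
[[0.707, 0.707, 0.0], [0.707, -0.707, 0.0], [0.0, 0.0, -1.0]]
```

View pics/l8.png

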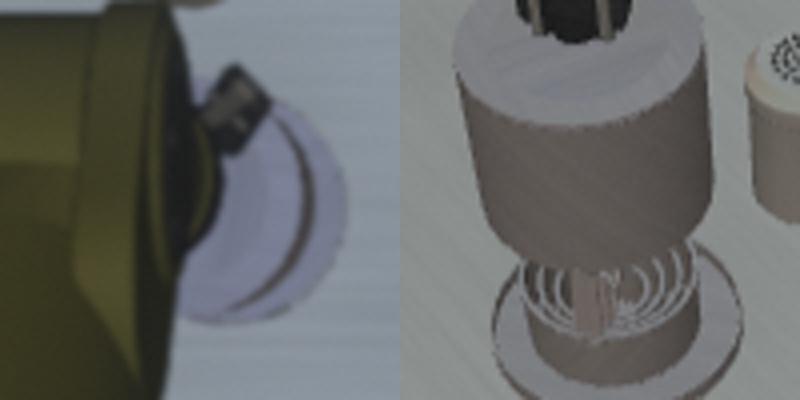

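The cover is upright and aligned over the nest (side crop: extrapolated cover axis u≈620 at the floor, against base 618 and D about 617). Lowering it.

>>> jog_arm --pt "0 0 -0.003 0 0 0 0.015" --pt "0 0 -0.01 0 0 0 0.015" --pt "0 0 -0.018 0 0 0 0.015" --pt "0 0 -0.027 0 0 0 0.015" --pt "0 0 -0.036 0 0 0 0.015" --pt "0 0 -0.045 0 0 0 0.015" --pt "0 0 -0.053 0 0 0 0.015" --pt "0 0 -0.06 0 0 0 0.015"

```text
clock: 39.82
ee_pos: [0.4574, 0.0955, 0.1535]
orientation: [[0.707, 0.707, -0.001], [0.707, -0.707, -0.0], [-0.001, -0.0, -1.0]]
ft_force: [0.3, 0.6, -2.5]
finger_gap: 0.0241
finger_force: 59.0
```

>>> jog_arm --pt "0 0 -0.008 0 0 0 0.015" --pt "0 0 -0.016 0 0 0 0.015" --pt "0 0 -0.023 0 0 0 0.015" --pt "0 0 -0.03 0 0 0 0.015" --pt "0 0 -0.036 0 0 0 0.015" --pt "0 0 -0.041 0 0 0 0.015" --pt "0 0 -0.044 0 0 0 0.015" --pt "0 0 -0.045 0 0 0 0.015"

```text
clock: 40.48
ee_pos: [0.4575, 0.0955, 0.1092]
orientation: [[0.707, 0.707, -0.001], [0.707, -0.707, -0.0], [-0.0, -0.0, -1.0]]
ft_force: [-0.3, -0.5, -2.6]
finger_gap: 0.0237
finger_force: 59.0
```

>>> jog_arm --pt "0 0 -0.0005 0 0 0 0.015" --pt "0 0 -0.001 0 0 0 0.015" --pt "0 0 -0.0015 0 0 0 0.015" --pt "0 0 -0.002 0 0 0 0.015" --pt "0 0 -0.002 0 0 0 0.015" --pt "0 0 -0.002 0 0 0 0.015" --pt "0 0 -0.002 0 0 0 0.015" --pt "0 0 -0.002 0 0 0 0.015"

```text
clock: 41.15
ee_pos: [0.4579, 0.0956, 0.1083]
orientation: [[0.707, 0.707, 0.001], [0.707, -0.707, 0.001], [0.001, 0.0, -1.0]]
ft_force: [-1.8, -1.8, 5.9]
finger_gap: 0.024
finger_force: 59.8
```

Contact at exactly the expected height. Releasing and backing off.

>>> jog_arm --pt "0 0 0 0 0 0 0.03" --pt "0 0 0 0 0 0 0.04" --pt "0 0 0 0 0 0 0.05" --pt "0 0 0 0 0 0 0.06" --pt "0 0 0.002 0 0 0 0.06" --pt "0 0 0.012 0 0 0 0.06" --pt "0 0 0.03 0 0 0 0.06" --pt "0 0 0.055 0 0 0 0.06"

```text
clock: 41.82
ee_pos: [0.4566, 0.0953, 0.1622]
orientation: [[0.707, 0.707, -0.003], [0.707, -0.707, -0.001], [-0.003, -0.001, -1.0]]
ft_force: [0.1, 0.4, 0.1]
finger_gap: 0.0601
finger_force: 0.0
```

>>> jog_arm --pt "0 -0.01 0.025 0 0 0 0.06" --pt "0 -0.03 0.05 0 0 0 0.06" --pt "0 -0.06 0.06 0 0 0 0.06" --pt "0 -0.09 0.06 0 0 0 0.06" --pt "0 -0.12 0.06 0 0 0 0.06" --pt "0 -0.15 0.06 0 0 0 0.06" --pt "0 -0.18 0.06 0 0 0 0.06" --pt "0 -0.2 0.06 0 0 0 0.06"

```text
clock: 42.48
ee_pos: [0.4572, -0.1075, 0.2231]
orientation: [[0.708, 0.706, 0.001], [0.706, -0.708, -0.001], [-0.0, 0.001, -1.0]]
ft_force: [0.4, 0.5, -1.2]
finger_gap: 0.0596
finger_force: 0.0
```

```bash
python3 look.py l9.png .4575 .095 .05 60
```

```text
top 224 233 [[320.4 231.2]]
side 229 196 [[287.3 198.2]]
{'clock': 42.5833, 'ee_pos': [0.4572, -0.1085, 0.2232], 'joint_positions': [-16.2834, 18.3869, 35.8266, 109.5572, -12.7714, 55.9499, -19.9718], 'ft_force': [-0.6406, 0.8757, -0.5735], 'finger_gap': 0.06, 'finger_force': 0.0}
[[0.711, 0.703, 0.001], [0.703, -0.711, -0.002], [-0.001, 0.002, -1.0]]
```

View pics/l9.png

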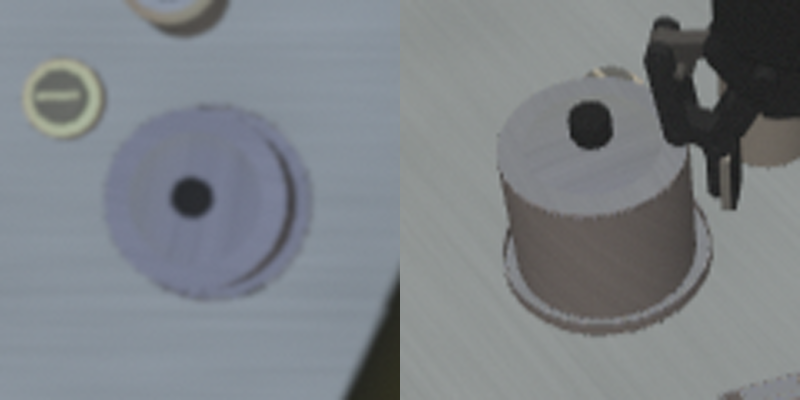

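The cover sits level inside the base's rim (side crop: cover's lower edge at (600,318) inside the rim; top crop: concentric). The gripper is clear of everything, so I'm handing in.

```bash
python3 -c "
from cell import ticket
print(ticket.job_done())"
```

```text
the job is handed in; nothing more can be done
None
```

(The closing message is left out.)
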